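# Lap a stone plug on the hand-cranked lapping jig

## Task

Set the mushroom-shaped stone plug, head up, into the round pocket of the lapping jig's sled and let go. Then take the wooden crank handle and give it two full turns clockwise (seen from above) at an even, moderate pace: lead it firmly over the heavy point of each turn and hold it back after, so that it never races or kicks back, and do not shove the jig about on its rubber feet. Finish with the handle pointing straight away from the sled as it began, let go, and leave the other things alone.

Things in the scene. Friction and masses are not known exactly. Their poses are not given: they have to be found in the camera images.
- plug_mid (a point): Centre (half-way up) of the loose white stone plug, a 46 mm tall mushroom: round neck 54 mm across and 26 mm high below, round flat-topped head 66 mm across and 20 mm high above; stands on its neck on the bench. About 0.22 kg. z axis up through the head.
- pocket (a point): Centre of the sled's round pocket at its floor, the white lapping plate 28 mm above the bench. A through hole 60 mm across in a square aluminium sled 84 x 80 mm, top 16 mm above this point; with the plug's neck in it and standing on the plate, the plug's centre is 23 mm above this point. The sled slides 40 mm along the jig's x axis as the crank turns; 115 mm from the axle at crank angle 0.
- axle (a point): Point on the upright crank axle, 101 mm above the bench, level with the handle's middle; x axis from axle to sled, z up. Handle: upright wooden sleeve 23 mm thick, spinning freely, 76 to 129 mm above the bench, circles this axle; its arm is clamped at an unmeasured radius of 48 to 74 mm. The jig (335 x 110 mm) stands on rubber feet: gives 1 mm per 10 N. All but the handle is below 75 mm.
- crank (a joint): Crank angle, rad, grows clockwise from above, counts on over turns. 0: handle points straight away from the sled. A rod drives the sled against a return strut: resistance at the handle peaks at 6 to 10 N near 2 rad, is nil at 3.14 (handle towards sled), then the strut drives it on with up to 9 N until 5.5; within 0.5 rad of 0 friction holds it. Let go elsewhere, it races or kicks back.
- round_cap: Bystander: loose round white stone cap, 69 mm across, 59 mm high. Origin at its underside.
- wood_chuck: Bystander: loose round wooden chuck, 62 mm across, 34 mm high. Origin at its underside.
Mind the look-alikes: they are no part of the job. Leave any red or yellow look-alike of the part that bears plug_mid alone.

How it is judged:
By the outcome, as a careful person would: the job done as asked, in the order asked, and still so for the second after the job is handed in, with the robot touching nothing.
It also fails if it takes over 72 s, if anything falls off the work surface, if the arm or the gripper's body presses on something with over 40 N, if the wrist force passes 120 N, or if a joint passes its speed limit or range.

## Robot

A 6-joint arm with a two-finger parallel gripper is mounted at the origin on the work surface; the furniture and walls round the work are solid. World frame = base frame: x ahead of the robot, y to its left, z up, the work surface at z = 0. Lengths are in m, angles in rad, forces in N, time in s.
With the tool pointing down it reaches from about 0.3 to 0.875 m from the base axis. Payload 4.2 kg.
Tool frame: the origin (TCP) lies between the finger pads; the fingertips stand 22 mm ahead of it and the grasp point (between the pads) lies 3 mm ahead of it; z points along the fingers, y is the direction in which the jaws open and shut (so a half turn about z gives the same grasp; the last joint's range is limited). The gripper opens to 85 mm and grips with 20 to 120 N. Pads are 22 mm wide; open, the fingers measure 114 mm over their backs; the gripper's body (76 mm by 85 mm) begins 54 mm behind the grasp point. The pads swing forward as they close: fully open they stand 13 mm farther back than shut.
Start: joints at [1.318, 0.32, 1.565, -0, 1.257, -0.02], TCP at [0.133, 0.56, 0.253] pointing down, gripper open.
Joint ranges: [-3.11, 3.11], [-0.84, 2.01], [0.21, 2.61], [-1.34, 4.49], [0.05, 2.63], [-2.56, 2.56]. Speed limits (rad/s): [2.57, 2.57, 3.14, 3.14, 3.14, 3.14].

## Interface

Orientations are given as a 3x3 rotation matrix whose columns are the frame's x, y, z axes.
In Python, from cell import bot, read_camera, camera_info gives the robot as it stands.
- The arm moves only by the tool arm_command, never from a script. Its argument "commands" is a list of rows, each a list of 7 numbers: the shift along the world's x, y, z in units of 40 mm (1.0 is 40 mm), then the turn, a rotation vector about the world's x, y, z in units of 5 degrees (1.0 is 5 degrees), then the closure, from 0 (fully open) to 1 (shut). A call has 1 to 8 rows; each row is the pose to reach, as a shift and turn from the pose commanded when the call began; what a row does not reach only later rows make up. A row lasts 1/12 s, in which the tool goes at most 41.7 mm and 7.16 degrees, less where a joint would pass 70% of its speed; a pose out of reach is approached as far as the arm can. A call with a gripper value outside its range is refused whole. The fingers move at their own pace and stop on an object; "squeeze" is the grip in N (left out, the last holds). Time passes only in rows, so rows that repeat a pose let the fingers close. It gives the time, the measured TCP pose, the force and the opening at its end, in the units of the state.
- bot.sense(): the state, without advancing time (a new reading comes with each control period).
- read_camera(name): name is "side" or "top"; returns the picture (384x512x3 uint8, red, green, blue); there is no depth.
- camera_info(name): a dict with "K" (3x3 intrinsics, pixels), "k1" (the pictures are not rectified: a ray, as slopes to the right and down, at radius r is drawn at 1 + k1 r^2 times it, then the intrinsics apply), "camera_from_world" (4x4, takes a point from world to camera coordinates). Camera axes: x right, y up, looking along -z (the intrinsics and any distortion apply to the point x, -y, -z); pixel columns grow to the right and rows downward; lengths in m; the calibration is good to about 2 mm. A picture is of the moment at which its call begins. camera_info takes no time and is no camera call.
- bot.hand_in(): hands the job in, once; it reports no verdict.
The state is a dict: "t": time; "joint_pos": joint angles; "joint_velocities": joint speeds; "joint_torque": joint torques, N m; "tool_pos": TCP position; "eef_rot": TCP orientation; "ft_force": force on the tool from outside, world axes, zero at the start; "wrist_torque": the same for the moment, N m; "opening": opening from 0.0 (shut) to 1.0 (fully open).
Only numpy, scipy, OpenCV 4.12 (cv2) and the standard library are available. Lean on these libraries where they do the work, as an engineer would, in place of code of your own. Each camera call takes 0.05 s, during which the arm holds its last target. There are 200 camera calls.

## Working session

There is one attempt and no reset: what is moved stays moved. The work goes in short steps, Python scripts to look and compute and a tool call to move; the robot and the scene stay as the last step left them, time stands still between calls to the robot, and variables do not carry over. Pictures are saved under pics/ and viewed, about 8 in all and at most 12, crops included, and the job is handed in when it is done.

Besides the shell and the picture viewer there is one more tool, called after "Call:" as name([rows], argument=value, ...), one row to a line, values as JSON. arm_command: Moves the arm, as the interface text tells. Its arguments: {"type":"object","properties":{"commands":{"type":"array"},"squeeze":{"type":"number"}},"required":["commands"]}

```bash
mkdir -p pics; ls; python3 - <<'E'
from cell import bot, read_camera, camera_info
import cv2,numpy as np
for n in("side","top"):
    i=camera_info(n);print(n,np.round(i["K"],1).tolist(),i["k1"],np.round(i["camera_from_world"],4).tolist())
    cv2.imwrite(f"pics/{n}0.png",read_camera(n)[:,:,::-1])
s=bot.sense();print(s["t"],s["tool_pos"],np.round(s["eef_rot"],3).tolist(),s["opening"])
E
```

```text
pics
side [[470.1, 0.0, 254.0], [0.0, 470.1, 195.9], [0.0, 0.0, 1.0]] -0.18562059976413084 [[0.9999, 0.0156, 0.0056, -0.3561], [-0.0148, 0.6922, 0.7215, -0.1045], [0.0073, -0.7215, 0.6924, -1.3521], [0.0, 0.0, 0.0, 1.0]]
top [[491.1, 0.0, 250.7], [0.0, 491.1, 190.2], [0.0, 0.0, 1.0]] -0.20708868083385046 [[0.0205, -0.9998, -0.0025, 0.0666], [0.9882, 0.0198, 0.1516, -0.3771], [-0.1516, -0.0056, 0.9884, -1.1693], [0.0, 0.0, 0.0, 1.0]]
0.1 [0.132567   0.55913418 0.25259945] [[-0.973, 0.231, -0.0], [0.231, 0.973, -0.001], [-0.0, -0.001, -1.0]] 1.0024062834981147
```

View pics/top0.png

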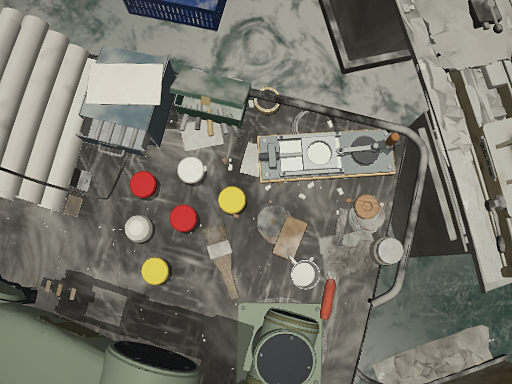

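View pics/side0.png

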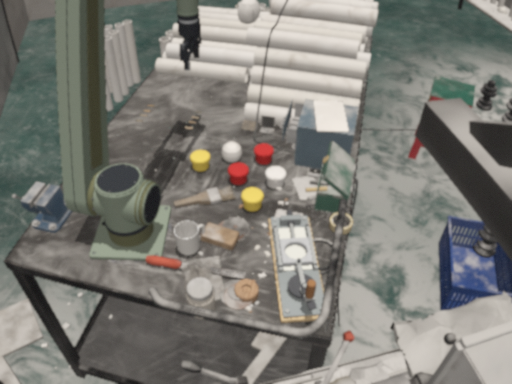

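Top view: white candidates at (192,170), (139,228), (303,270; a mug) and (388,251; disc at the edge). The red and yellow pieces are look-alikes. The jig's pocket is near (319,153), the axle near (367,150) and the handle near (393,139). Side view: the matching whites are (275,177) and (232,151). I'll crop these.

```bash
cat > h.py <<'E'
import numpy as np, cv2
from cell import bot, read_camera, camera_info
def ray(n,u,v):
    i=camera_info(n);K=np.array(i["K"]);T=np.array(i["camera_from_world"])
    d=np.array([(u-K[0,2])/K[0,0],(v-K[1,2])/K[1,1]]);s=d.copy()
    for _ in range(30): s=d/(1+i["k1"]*(s@s))
    R=T[:3,:3];o=-R.T@T[:3,3];w=R.T@np.array([s[0],-s[1],-1]);return o,w/np.linalg.norm(w)
def plane(n,u,v,z):
    o,w=ray(n,u,v);return o+w*(z-o[2])/w[2]
def two(a,b):
    (o,w),(p,q)=ray("top",*a),ray("side",*b)
    t=np.linalg.lstsq(np.c_[w,-q],p-o,rcond=None)[0];A=o+w*t[0];B=p+q*t[1]
    return (A+B)/2,np.linalg.norm(A-B)
def proj(n,P):
    i=camera_info(n);K=np.array(i["K"]);T=np.array(i["camera_from_world"])
    c=T[:3,:3]@np.array(P)+T[:3,3];s=np.array([c[0],-c[1]])/-c[2];s=s*(1+i["k1"]*(s@s));return K[:2,:2]@s+K[:2,2]
def crop(n,x,y,w,h,f,im=None):
    im=read_camera(n)[:,:,::-1] if im is None else im
    return cv2.resize(im[y:y+h,x:x+w],None,fx=f,fy=f,interpolation=cv2.INTER_CUBIC)
E
python3 - <<'E'
from h import *
t=cv2.imread("pics/top0.png");s=cv2.imread("pics/side0.png")
a=np.hstack([crop("top",110,140,100,110,4,t),crop("side",205,130,100,110,4,s)])
cv2.imwrite("pics/c1.png",a[:, :800])
a=np.vstack([crop("top",250,110,160,80,5,t)])
b=crop("side",255,200,80,130,4,s)
c=np.zeros((520,800+0,3),np.uint8)
a=cv2.resize(t[115:195,250:410],None,fx=3,fy=3,interpolation=cv2.INTER_CUBIC)
c[:240,:480]=a;c[:520,480:800]=b;cv2.imwrite("pics/c2.png",c)
E
```

```text
(no output)
```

View pics/c1.png

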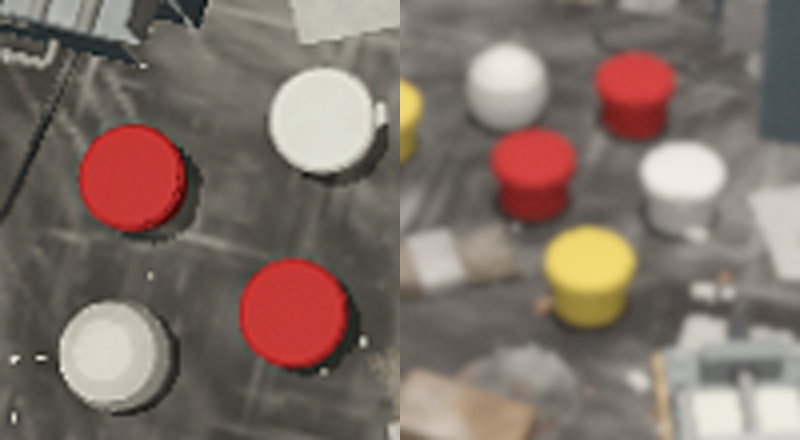

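View pics/c2.png

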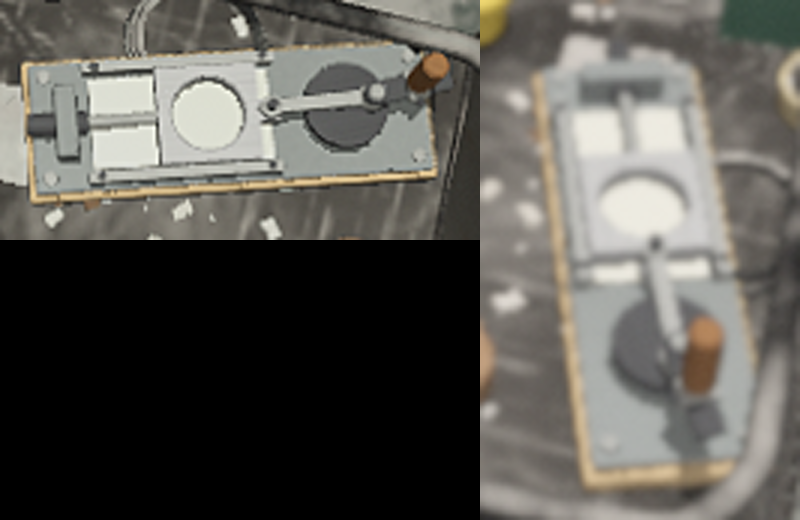

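The plug is the flat-headed white piece with a neck, top (191,170), side (276,173). The domed white piece at top (139,228) is the cap, and the red and yellow ones are left alone. Next I measure.

```bash
python3 - <<'E'
from h import *
t=cv2.imread("pics/top0.png");s=cv2.imread("pics/side0.png")
def blob(im,x,y,w,h,lo,f=8):
    c=cv2.resize(im[y:y+h,x:x+w],None,fx=f,fy=f,interpolation=cv2.INTER_CUBIC)
    m=(c.min(2)>lo).astype(np.uint8)
    m=cv2.morphologyEx(m,cv2.MORPH_OPEN,np.ones((17,17)))
    cs=max(cv2.findContours(m,0,1)[0],key=cv2.contourArea)
    e=cv2.fitEllipse(cs);b=cv2.boundingRect(cs)
    k=lambda p:((p[0]+.5)/f-.5+x,(p[1]+.5)/f-.5+y)
    return k(e[0]),np.array(e[1])/f,k(b[:2]),k((b[0]+b[2],b[1]+b[3]))
for lo in(150,180):
    p=blob(t,172,150,40,40,lo);print("plug top",p)
    print(" world z.046",plane("top",*p[0],.046))
    q=blob(s,260,160,30,35,lo);print("plug side",q)
    r=blob(t,300,135,37,40,lo+20);print("pocket",r, plane("top",*r[0],.028),plane("top",*r[0],.044))
    r=blob(s,280,240,30,22,lo+20);print("pocket side",r)
print("head 2view",two((190.5,170),(275.75,172.5)))
print("handle",two((394.7,136),(311.5,282.5)))
for c in[(32,202),(437,178),(22,63),(400,43)]: print("base",plane("top",c[0]/3+250,c[1]/3+115,.02))
for n,c in[("rodpin sled",(271,106)),("disc",(346,107)),("pin near handle",(375,92))]: print(n,plane("top",c[0]/3+250,c[1]/3+115,.06))
E
```

```text
plug top ((190.59982109069824, 169.32452011108398), array([25.46842384, 27.59605026]), (177.1875, 156.5625), (206.0625, 182.1875))
 world z.046 [0.42133139 0.22113142 0.046     ]
plug side ((275.4861545562744, 172.9709072113037), array([16.36622047, 21.48863983]), (264.6875, 165.0625), (286.1875, 181.9375))
pocket ((318.61475563049316, 151.2869987487793), array([37.26568604, 41.32069016]), (299.5625, 134.5625), (336.5625, 168.8125)) [ 0.47686868 -0.09243866  0.028     ] [ 0.47305135 -0.09027917  0.044     ]
pocket side ((294.40707874298096, 250.34740543365479), array([25.02683449, 36.42372513]), (279.5625, 239.5625), (309.5625, 261.5625))
plug top ((190.0553436279297, 169.32504081726074), array([24.75538445, 25.33418655]), (177.5625, 156.9375), (202.4375, 181.8125))
 world z.046 [0.42130649 0.22246279 0.046     ]
plug side ((275.4287157058716, 172.58263778686523), array([13.97790432, 20.31301308]), (265.3125, 165.6875), (285.4375, 179.5625))
pocket ((318.73753929138184, 153.0999813079834), array([21.14186096, 22.44119263]), (307.6875, 142.1875), (329.9375, 163.6875)) [ 0.47225402 -0.09272241  0.028     ] [ 0.46849899 -0.0905591   0.044     ]
pocket side ((295.1217269897461, 253.73160076141357), array([16.03697395, 28.11009789]), (282.3125, 245.0625), (309.5625, 260.9375))
head 2view (array([0.42068227, 0.22179018, 0.04280622]), np.float64(0.0008097353364009675))
handle (array([ 0.49344285, -0.25853641,  0.1266713 ]), np.float64(0.0025941636159430943))
base [0.39704962 0.05010608 0.02      ]
base [ 0.42464618 -0.28958553  0.02      ]
base [0.5146967  0.06044517 0.02      ]
base [ 0.54091833 -0.26107354  0.02      ]
rodpin sled [ 0.47295786 -0.14126553  0.06      ]
disc [ 0.47381028 -0.20311184  0.06      ]
pin near handle [ 0.48707579 -0.22763405  0.06      ]
```

Call:
arm_command([
  [0.45,-0.5,0,0,0,-0.9,0],
  [1.1,-1.3,0,0,0,-2,0],
  [1.8,-2.1,0,0,0,-3.2,0],
  [2.5,-2.9,0,0,0,-4.4,0],
  [3.2,-3.7,0,0,0,-5.6,0],
  [3.9,-4.5,0,0,0,-6.8,0],
  [4.6,-5.3,0,0,0,-8,0],
  [5.3,-6.1,0,0,0,-9.2,0],
], squeeze=40)

```text
t: 0.77
tool_pos: [0.342, 0.3175, 0.2531]
eef_rot: [[-0.506, 0.863, -0.0], [0.863, 0.506, -0.0], [-0.0, -0.0, -1.0]]
ft_force: [1.2, -0.1, 0.2]
opening: 1.003
```

Call:
arm_command([
  [0.6,-0.7,0,0,0,-1.2,0],
  [1.2,-1.5,-0.4,0,0,-2.4,0],
  [1.7,-2.1,-1,0,0,-3.6,0],
  [1.91,-2.31,-1.8,0,0,-4.8,0],
  [1.91,-2.31,-2.6,0,0,-5.2,0],
  [1.91,-2.31,-2.6,0,0,-5.2,0],
  [1.91,-2.31,-2.6,0,0,-5.2,0],
])

```text
t: 1.35
tool_pos: [0.4168, 0.2264, 0.1484]
eef_rot: [[-0.082, 0.997, -0.004], [0.997, 0.082, -0.002], [-0.002, -0.004, -1.0]]
ft_force: [0.1, 0.2, -0.4]
opening: 0.998
```

```bash
python3 - <<'E'
from h import *
t=cv2.imread("pics/top0.png");s=cv2.imread("pics/side0.png")
st=bot.sense();print(st["t"],st["tool_pos"],np.round(st["eef_rot"],3).tolist(),st["joint_pos"],st["ft_force"])
def hand(im,x,y,w,h,f=8):
    c=cv2.resize(im[y:y+h,x:x+w],None,fx=f,fy=f,interpolation=cv2.INTER_CUBIC).astype(int)
    m=((c[:,:,2]-c[:,:,0])>45).astype(np.uint8)
    cs=max(cv2.findContours(m,0,1)[0],key=cv2.contourArea)
    r=cv2.minAreaRect(cs);p=(cv2.boxPoints(r)+.5)/f-.5+[x,y];return p
a=hand(t,380,125,25,25);b=hand(s,300,272,22,34)
print(a.tolist(),b.tolist())
c=np.hstack([crop("top",355,120,55,45,8,t),crop("side",285,265,40,45,8,s)]);cv2.imwrite("pics/c3.png",c)
E
```

```text
1.35 [0.41679138 0.22636308 0.14836232] [[-0.082, 0.997, -0.004], [0.997, 0.082, -0.002], [-0.002, -0.004, -1.0]] [4.73237750e-01 2.63446166e-01 1.94041677e+00 9.98103092e-05
 9.41912779e-01 3.91234837e-01] [ 0.13112311  0.17160789 -0.39731474]
[[388.76249980926514, 134.5875015258789], [396.7625026702881, 130.5875015258789], [400.7375030517578, 138.53750228881836], [392.73749923706055, 142.53750228881836]] [[306.2317280769348, 297.06016540527344], [307.09224367141724, 278.77419233322144], [315.28146171569824, 279.1595687866211], [314.4209461212158, 297.44554138183594]]
```

View pics/c3.png

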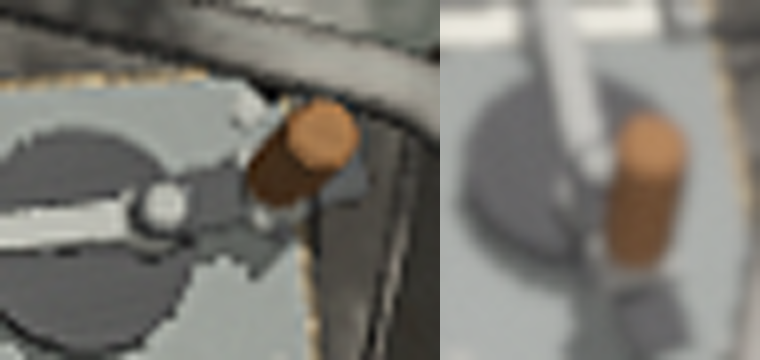

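The crop shows the handle top at top (395.5,136.8) and side (311.6,283.1), with the disc centre near (365,150). A pipe runs close by, so I check its height too.

```bash
python3 - <<'E'
from h import *
print("handle top2",two((395.5,136.75),(311.6,283.1)),plane("top",395.5,136.75,.129),plane("side",311.6,283.1,.129))
print("handle bot",plane("top",389.4,142.25,.076),plane("side",309.3,297,.078))
for z in(.04,.05): print("disc",plane("top",365,150.1,z))
for z in (.06,.07): print("pin",plane("top",375.6,145.5,z))
print("pipe corner",two((418,147),(327,318)),two((303,101),(345,225)))
# pocket hole left/right/edges: rim ellipse
t=cv2.imread("pics/top0.png")
c=crop("top",295,130,50,46,10,t);g=cv2.cvtColor(c,6)
print("row",g[230,::10].tolist());print("col",g[::10,240].tolist())
E
```

```text
handle top2 (array([ 0.49267725, -0.26039051,  0.12652417]), np.float64(0.0007789046932642905)) [ 0.49239661 -0.25962197  0.129     ] [ 0.49193148 -0.26228101  0.129     ]
handle bot [ 0.49265219 -0.25972831  0.076     ] [ 0.49112939 -0.26618517  0.078     ]
disc [ 0.48008129 -0.20699414  0.04      ]
disc [ 0.47764368 -0.2046542   0.05      ]
pin [ 0.48754142 -0.22915485  0.06      ]
pin [ 0.48499684 -0.22658215  0.07      ]
pipe corner (array([ 0.50523074, -0.3302733 ,  0.08041174]), np.float64(0.04515804748733786)) (array([ 0.59310846, -0.0468155 ,  0.09107638]), np.float64(0.015159663275591043))
row [166, 167, 173, 165, 158, 164, 167, 177, 199, 205, 202, 195, 185, 211, 226, 221, 220, 220, 221, 221, 220, 220, 220, 220, 220, 221, 220, 220, 220, 221, 220, 221, 221, 220, 227, 227, 145, 146, 204, 203, 204, 209, 162, 103, 139, 202, 203, 163, 119, 80]
col [86, 72, 106, 170, 188, 189, 165, 178, 205, 210, 198, 92, 139, 237, 226, 220, 220, 220, 220, 221, 221, 220, 221, 220, 220, 221, 221, 221, 221, 220, 220, 220, 221, 224, 212, 190, 193, 206, 193, 124, 149, 200, 197, 145, 89, 106]
```

Call:
arm_command([
  [0.11,-0.1,0,0,0,0,0],
  [0.11,-0.1,-0.6,0,0,0,0],
  [0.11,-0.1,-1.2,0,0,0,0],
  [0.11,-0.1,-1.8,0,0,0,0],
  [0.11,-0.1,-2.3,0,0,0,0],
  [0.11,-0.1,-2.65,0,0,0,0],
  [0.11,-0.1,-2.7,0,0,0,0],
  [0.11,-0.1,-2.7,0,0,0,0],
])

```text
t: 2.02
tool_pos: [0.423, 0.2238, 0.0423]
eef_rot: [[-0.083, 0.997, 0.002], [0.997, 0.083, 0.001], [0.001, 0.002, -1.0]]
ft_force: [0.4, 0.9, 0.4]
opening: 0.999
```

Call:
arm_command([
  [-0.02,-0.03,-0.05,0,0,0,0.5],
  [-0.02,-0.03,-0.05,0,0,0,0.5],
  [-0.02,-0.03,-0.05,0,0,0,0.5],
  [-0.02,-0.03,-0.05,0,0,0,0.5],
], squeeze=40)

```text
t: 2.35
tool_pos: [0.4217, 0.2221, 0.0413]
eef_rot: [[-0.082, 0.997, 0.002], [0.997, 0.082, 0.001], [0.001, 0.002, -1.0]]
ft_force: [-2.7, 0.0, 7.7]
opening: 0.715
```

Call:
arm_command([
  [0,0,0,0,0,0,0.5],
  [0,0,0.4,0,0,0,0.5],
  [0,0,1.2,0,0,0,0.5],
  [0,0,2,0,0,0,0.5],
  [0,0,2.5,0,0,0,0.5],
])

```text
t: 2.77
tool_pos: [0.4222, 0.2222, 0.1429]
eef_rot: [[-0.082, 0.997, 0.004], [0.997, 0.082, 0.002], [0.002, 0.005, -1.0]]
ft_force: [0.6, 0.4, -2.3]
opening: 0.71
```

Call:
arm_command([
  [0.1,-0.5,0,0,0,0,0.5],
  [0.2,-1.3,0,0,0,0,0.5],
  [0.35,-2.2,0,0,0,0,0.5],
  [0.5,-3.1,0,0,0,0,0.5],
  [0.6,-4,0,0,0,0,0.5],
  [0.75,-4.9,0,0,0,0,0.5],
  [0.9,-5.8,0,0,0,0,0.5],
  [1.05,-6.6,0,0,0,0,0.5],
])

```text
t: 3.43
tool_pos: [0.4632, -0.0444, 0.1402]
eef_rot: [[-0.081, 0.997, 0.001], [0.997, 0.081, -0.0], [-0.001, 0.001, -1.0]]
ft_force: [-0.1, 1.0, -2.4]
opening: 0.71
```

Call:
arm_command([
  [0.1,-0.7,-0.1,0,0,0,0.5],
  [0.16,-1.1,-0.3,0,0,0,0.5],
  [0.16,-1.25,-0.5,0,0,0,0.5],
  [0.16,-1.25,-0.5,0,0,0,0.5],
  [0.16,-1.25,-0.5,0,0,0,0.5],
])

```text
t: 3.85
tool_pos: [0.4689, -0.0917, 0.1191]
eef_rot: [[-0.081, 0.997, -0.001], [0.997, 0.081, 0.001], [0.001, -0.001, -1.0]]
ft_force: [-0.3, 0.4, -2.3]
opening: 0.712
```

```bash
python3 - <<'E'
from h import *
s=bot.sense();print(s["t"],s["tool_pos"],s["joint_pos"],s["ft_force"])
t=read_camera("top")[:,:,::-1];d=read_camera("side")[:,:,::-1]
cv2.imwrite("pics/top1.png",t);cv2.imwrite("pics/side1.png",d)
cv2.imwrite("pics/c4.png",np.hstack([crop("top",265,90,80,90,5,t),crop("side",260,190,80,90,5,d)]))
E
```

```text
3.85 [ 0.46892736 -0.09170402  0.11913278] [-2.17505600e-01  3.03758046e-01  1.97254227e+00  6.58201738e-04
  8.66844489e-01 -2.98801866e-01] [-0.34576107  0.36858084 -2.28231962]
```

View pics/c4.png

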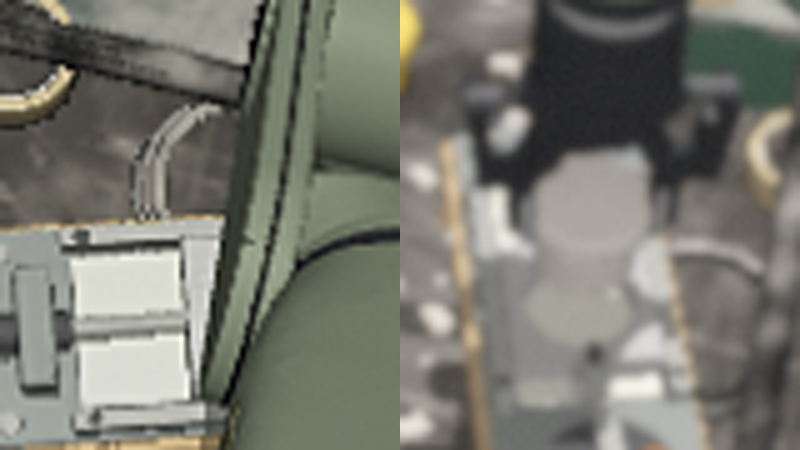

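The plug hangs upright by its head above the pocket: side crop neck about (587,255), pocket about (578,310).

```bash
python3 - <<'E'
from h import *
for z in(.028,.044,.078,.124): print(z,proj("side",(.4689,-.0917,z)))
s0=cv2.imread("pics/side0.png");d=cv2.imread("pics/side1.png")
f=8
c=crop("side",275,236,42,34,f,s0);m=(c.min(2)>185).astype(np.uint8)
n,l,st,ce=cv2.connectedComponentsWithStats(m)
for i in range(1,n):
    if st[i,4]>1500: print(st[i]/f,(ce[i]+.5)/f-.5+[275,236])
g=cv2.cvtColor(d,6)
for y in(228,235,240,244): print(y,g[y,280:312].tolist())
g=cv2.cvtColor(s0,6)
for y in(244,248,252,256): print(y,g[y,278:314].tolist())
print([plane("side",295.1,251.3,z) for z in(.028,.044)])
E
```

```text
0.028 [295.27689266 253.26665246]
0.044 [295.68980079 249.47555932]
0.078 [296.58917855 241.17977098]
0.124 [297.85528064 229.41162265]
[3.3750e+00 0.0000e+00 3.7125e+01 2.6500e+01 5.5605e+03] [296.05908023 248.96334918]
[ 23.75   28.875  13.375   5.125 442.125] [305.0344395  267.17852347]
[  8.     29.875  11.5     4.125 302.125] [288.60273583 267.74454386]
228 [178, 128, 73, 50, 55, 71, 101, 134, 156, 162, 163, 163, 164, 162, 164, 163, 164, 165, 165, 164, 165, 164, 164, 164, 163, 163, 162, 161, 151, 123, 86, 82]
235 [213, 182, 132, 105, 112, 119, 128, 148, 162, 170, 171, 170, 169, 169, 168, 167, 167, 166, 167, 166, 168, 168, 168, 168, 168, 169, 169, 168, 161, 144, 124, 119]
240 [182, 186, 186, 187, 193, 191, 172, 149, 142, 145, 151, 156, 160, 165, 168, 168, 170, 170, 172, 170, 168, 168, 168, 165, 161, 158, 165, 183, 196, 201, 202, 200]
244 [128, 136, 139, 140, 139, 137, 134, 134, 139, 144, 148, 151, 153, 155, 157, 158, 159, 161, 160, 160, 159, 158, 157, 154, 152, 162, 185, 206, 210, 204, 201, 203]
244 [185, 179, 186, 202, 206, 208, 205, 198, 187, 173, 156, 147, 146, 151, 163, 172, 175, 174, 169, 158, 146, 140, 140, 142, 152, 166, 184, 196, 203, 206, 202, 194, 191, 191, 188, 174]
248 [186, 183, 182, 192, 202, 200, 189, 186, 202, 219, 228, 232, 233, 234, 234, 234, 235, 234, 234, 234, 234, 233, 231, 227, 216, 194, 163, 144, 162, 188, 201, 201, 193, 190, 193, 192]
252 [187, 185, 177, 185, 200, 206, 210, 220, 229, 233, 234, 234, 234, 234, 234, 234, 234, 234, 234, 234, 234, 234, 234, 235, 235, 233, 225, 204, 181, 188, 201, 206, 202, 194, 191, 193]
256 [178, 189, 188, 185, 194, 203, 208, 207, 207, 212, 219, 226, 231, 232, 233, 234, 234, 234, 234, 233, 233, 232, 233, 233, 228, 223, 216, 208, 205, 207, 209, 208, 206, 202, 194, 192]
[array([ 0.4687284, -0.0848401,  0.028    ]), array([ 0.4670351 , -0.09803543,  0.044     ])]
```

Call:
arm_command([
  [0.02,-0.03,-0.3,0,0,0,0.5],
  [0.02,-0.03,-0.6,0,0,0,0.5],
  [0.02,-0.03,-0.75,0,0,0,0.5],
  [0.02,-0.03,-0.85,0,0,0,0.5],
  [0.02,-0.03,-0.92,0,0,0,0.5],
  [0.02,-0.03,-0.95,0,0,0,0.5],
])

```text
t: 4.45
tool_pos: [0.4706, -0.093, 0.0813]
eef_rot: [[-0.082, 0.997, 0.0], [0.997, 0.082, 0.0], [0.0, 0.0, -1.0]]
ft_force: [0.4, -0.0, -1.8]
opening: 0.713
```

Call:
arm_command([
  [0,0,-0.1,0,0,0,0.5],
  [0,0,-0.2,0,0,0,0.5],
  [0,0,-0.27,0,0,0,0.5],
  [0,0,-0.29,0,0,0,0.5],
  [0,0,-0.29,0,0,0,0.5],
])

```text
t: 4.87
tool_pos: [0.4703, -0.0935, 0.0695]
eef_rot: [[-0.081, 0.997, -0.0], [0.997, 0.081, 0.0], [0.0, -0.0, -1.0]]
ft_force: [-0.1, -0.1, -1.8]
opening: 0.713
```

Call:
arm_command([
  [0,0,-0.03,0,0,0,0.5],
  [0,0,-0.05,0,0,0,0.5],
  [0,0,-0.05,0,0,0,0.5],
])

```text
t: 5.12
tool_pos: [0.4708, -0.0936, 0.069]
eef_rot: [[-0.081, 0.997, 0.001], [0.997, 0.081, -0.0], [-0.0, 0.001, -1.0]]
ft_force: [-2.8, 0.4, 7.8]
opening: 0.709
```

Seated (upward contact force of about 8 N). I release and rise.

Call:
arm_command([
  [0,0,0.02,0,0,0,0.2],
  [0,0,0.02,0,0,0,0.1],
  [0,0,0.02,0,0,0,0.05],
  [0,0,0.3,0,0,0,0.05],
  [0,0,0.9,0,0,0,0.1],
  [0,0,1.7,0,0,0,0.2],
  [0,0,2.5,0,0,0,0.5],
  [0,0,3,0,0,0,0.5],
])

```text
t: 5.78
tool_pos: [0.4716, -0.0937, 0.1906]
eef_rot: [[-0.081, 0.997, 0.004], [0.997, 0.081, -0.001], [-0.001, 0.004, -1.0]]
ft_force: [1.2, -0.2, 0.0]
opening: 0.529
```

Call:
arm_command([
  [-0.4,0.6,0.2,0,0,0,0.5],
  [-0.9,1.4,0.2,0,0,0,0.5],
  [-1.4,2.2,0.2,0,0,0,0.5],
  [-1.9,3,0.2,0,0,0,0.5],
  [-2.3,3.6,0.2,0,0,0,0.5],
  [-2.3,3.6,0.2,0,0,0,0.5],
])

```text
t: 6.28
tool_pos: [0.3751, 0.0533, 0.1955]
eef_rot: [[-0.085, 0.996, -0.002], [0.996, 0.085, 0.001], [0.002, -0.002, -1.0]]
ft_force: [-0.7, -0.6, 1.0]
opening: 0.5
```

```bash
python3 - <<'E'
from h import *
s=bot.sense();print(s["t"],s["tool_pos"],s["joint_pos"],s["ft_force"],s["opening"])
t=read_camera("top")[:,:,::-1];d=read_camera("side")[:,:,::-1]
cv2.imwrite("pics/top2.png",t);cv2.imwrite("pics/side2.png",d)
o=np.zeros((600,800,3),np.uint8)
o[:450,:800]=cv2.resize(t[110:200,250:410],None,fx=5,fy=5,interpolation=cv2.INTER_CUBIC)
o[450:,:300]=cv2.resize(d[225:275,255:355],None,fx=3,fy=3)
cv2.imwrite("pics/c5.png",o)
E
```

```text
6.2833 [0.3750624  0.05328664 0.19550941] [1.09502482e-01 6.21609547e-02 2.05777253e+00 1.89365071e-03
 1.02389176e+00 2.33129174e-02] [-0.69471447 -0.55343947  0.96322822] 0.49955841245487703
```

View pics/c5.png

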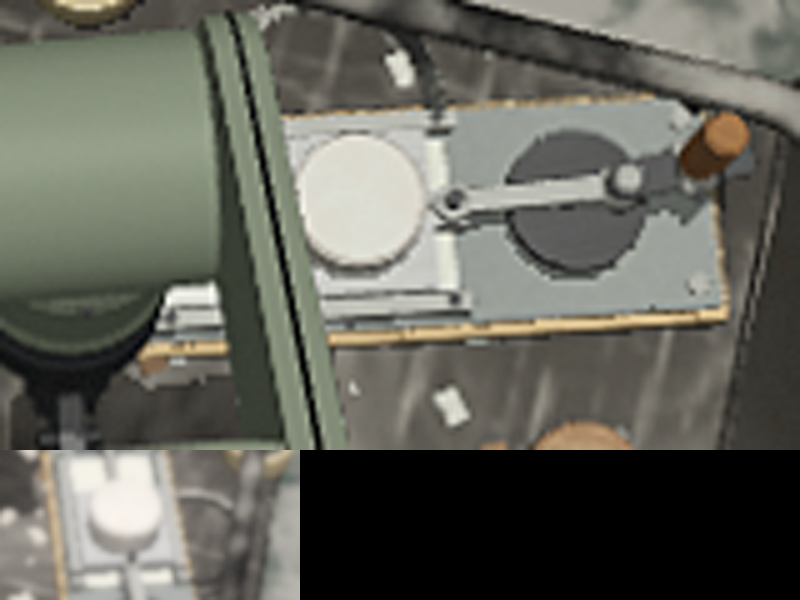

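The plug sits head up in the pocket, centred at crop (362,200). The handle is unchanged at (726,133). Next I check the pipe height and compute the circle.

```bash
python3 - <<'E'
from h import *
L=[(338,236),(336.7,241.7),(333.7,250),(327.5,287.5),(320,317.5)]
for p in[(350,113),(375,119),(400,128),(412,134)]:
    r=[]
    for z in(0,.03,.06,.09,.12):
        P=plane("top",*p,z);q=proj("side",P);x=np.interp(q[1],[a[1] for a in L],[a[0] for a in L]);r.append((z,*np.round(P[:2],3),*np.round(q,1),round(x-q[0],1)))
    print(p,*r,sep="\n ")
print("disc",[plane("top",365.4,150.6,z) for z in(.045,.055)])
print("handle",plane("top",726/5+250-.4,134/5+110-.4,.129))
print("sledpin",[plane("top",453/5+250-.4,200/5+110-.4,z) for z in(.05,.06)])
print("plug head",plane("top",362/5+250-.4,200/5+110-.4,.074))
e=[plane("top",a/5+249.6,b/5+109.6,.02) for a,b in((340,344),(725,320))];print("edge",e,(e[1]-e[0])[0]/(e[1]-e[0])[1])
E
```

```text
(350, 113)
 (0, np.float64(0.588), np.float64(-0.179), np.float64(341.1), np.float64(286.2), np.float64(-13.4))
 (0.03, np.float64(0.578), np.float64(-0.173), np.float64(338.8), np.float64(277.6), np.float64(-9.6))
 (0.06, np.float64(0.568), np.float64(-0.167), np.float64(336.4), np.float64(268.6), np.float64(-5.7))
 (0.09, np.float64(0.559), np.float64(-0.161), np.float64(333.9), np.float64(259.4), np.float64(-1.7))
 (0.12, np.float64(0.549), np.float64(-0.155), np.float64(331.3), np.float64(249.8), np.float64(2.5))
(375, 119)
 (0, np.float64(0.574), np.float64(-0.245), np.float64(338.4), np.float64(307.5), np.float64(-15.9))
 (0.03, np.float64(0.565), np.float64(-0.238), np.float64(336.0), np.float64(298.3), np.float64(-11.3))
 (0.06, np.float64(0.555), np.float64(-0.23), np.float64(333.6), np.float64(288.9), np.float64(-6.4))
 (0.09, np.float64(0.546), np.float64(-0.222), np.float64(331.1), np.float64(279.1), np.float64(-2.2))
 (0.12, np.float64(0.536), np.float64(-0.214), np.float64(328.4), np.float64(269.0), np.float64(2.1))
(400, 128)
 (0, np.float64(0.552), np.float64(-0.312),
[... 708 characters left out ...]
 np.float64(-0.323), np.float64(322.4), np.float64(321.9), np.float64(-2.4))
 (0.09, np.float64(0.511), np.float64(-0.313), np.float64(319.9), np.float64(311.2), np.float64(1.7))
 (0.12, np.float64(0.503), np.float64(-0.303), np.float64(317.3), np.float64(300.2), np.float64(7.0))
disc [array([ 0.4776224 , -0.20680444,  0.045     ]), array([ 0.4751954, -0.2044561,  0.055    ])]
handle [ 0.49317956 -0.25796744  0.129     ]
sledpin [array([ 0.47721153, -0.14277068,  0.05      ]), array([ 0.47477763, -0.14096276,  0.06      ])]
plug head [ 0.47023719 -0.0944053   0.074     ]
edge [array([ 0.40982452, -0.09074155,  0.02      ]), array([ 0.42645715, -0.28685334,  0.02      ])] -0.08481195103342652
```

```bash
python3 - <<'E'
from h import *
d=cv2.imread("pics/side2.png");t=cv2.imread("pics/top2.png")
cv2.imwrite("pics/c6.png",np.hstack([crop("side",280,212,80,120,5,d),crop("top",345,95,80,120,5,t)]))
E
```

```text
(no output)
```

View pics/c6.png

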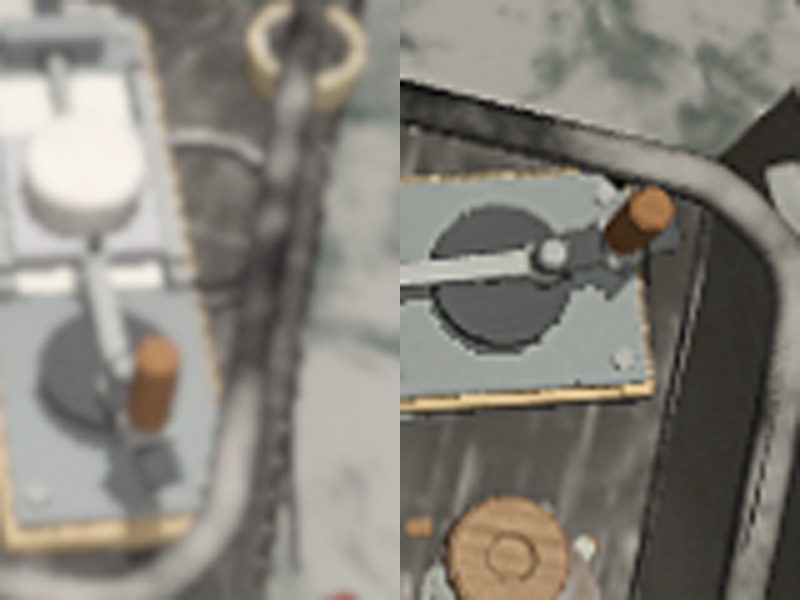

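The pipe is about 76 mm high at its centre (top about 85 mm) and passes close outside the handle's circle. I will hold the handle high, with the jaws along y.

Call:
arm_command([
  [0.2,-0.5,0,0,0,-1.3,0.35],
  [0.45,-1.2,0,0,0,-2.6,0.35],
  [0.7,-1.9,0,0,0,-3.9,0.35],
  [1,-2.6,0,0,0,-5.2,0.35],
  [1.25,-3.3,0,0,0,-6.5,0.35],
  [1.5,-4,0,0,0,-7.8,0.35],
  [1.75,-4.6,0,0,0,-9.1,0.35],
  [1.95,-5.2,0,0,0,-10.4,0.35],
])

```text
t: 7.05
tool_pos: [0.4575, -0.1607, 0.1955]
eef_rot: [[0.741, 0.672, 0.001], [0.672, -0.741, -0.001], [0.0, 0.001, -1.0]]
ft_force: [-0.3, 0.3, -0.2]
opening: 0.646
```

Call:
arm_command([
  [0.2,-0.5,0,0,0,-1.3,0.35],
  [0.4,-1,0,0,0,-2.6,0.35],
  [0.6,-1.6,0,0,0,-3.9,0.35],
  [0.8,-2.1,0,0,0,-5.2,0.35],
  [0.95,-2.5,0,0,0,-6.5,0.35],
  [0.98,-2.62,0,0,0,-7.6,0.35],
  [0.98,-2.62,0,0,0,-7.6,0.35],
  [0.98,-2.62,0,0,0,-7.6,0.35],
])

```text
t: 7.72
tool_pos: [0.4955, -0.2636, 0.1952]
eef_rot: [[0.997, 0.082, -0.001], [0.082, -0.997, 0.0], [-0.001, -0.0, -1.0]]
ft_force: [-0.0, 0.2, -0.4]
opening: 0.649
```

Call:
arm_command([
  [-0.07,0.1,-0.3,0,0,0,0.35],
  [-0.07,0.1,-0.8,0,0,0,0.35],
  [-0.07,0.1,-1.3,0,0,0,0.35],
  [-0.07,0.1,-1.7,0,0,0,0.35],
  [-0.07,0.1,-1.93,0,0,0,0.35],
  [-0.07,0.1,-1.93,0,0,0,0.35],
  [-0.07,0.1,-1.93,0,0,0,0.35],
])

```text
t: 8.3
tool_pos: [0.4929, -0.2582, 0.1186]
eef_rot: [[0.997, 0.082, -0.0], [0.082, -0.997, 0.0], [-0.0, -0.0, -1.0]]
ft_force: [0.2, -0.1, -0.3]
opening: 0.644
```

Call:
arm_command([
  [0,0,0,0,0,0,0.5],
  [0,0,0,0,0,0,0.62],
  [0,0,0,0,0,0,0.7],
  [0,0,0,0,0,0,0.78],
  [0,0,0,0,0,0,0.86],
  [0,0,0,0,0,0,0.9],
  [0,0,0,0,0,0,0.9],
], squeeze=30)

```text
t: 8.88
tool_pos: [0.4932, -0.2577, 0.1197]
eef_rot: [[0.997, 0.081, 0.001], [0.081, -0.997, 0.001], [0.001, -0.001, -1.0]]
ft_force: [-0.8, 3.3, 4.9]
opening: 0.247
```

```bash
cat > crank.py <<'E'
# usage: crank.py Cx Cy r cmdx cmdy th_end1,...  -> rows in units
import sys, numpy as np
from cell import bot
u0=np.array([.083,-.9966]);v=np.array([-.9966,-.083])
def pos(C,r,th): return C+r*(np.cos(th)*u0+np.sin(th)*v)
def plan(C,r,cmd,ths):
    out=[]
    for th in ths: out.append(np.round((pos(np.array(C),r,th)-cmd)/.04,2))
    print([[float(a),float(b)] for a,b in out],"cmd end",np.round(cmd+out[-1]*.04,4))
    return cmd+out[-1]*.04
def th_of(C,p):
    d=np.array(p)-C;return np.hypot(*d),np.arctan2(d@v,d@u0)
E
python3 - <<'E'
from crank import *
C=np.array([.479,-.2075]);print(th_of(C,[.4929,-.2577]))
plan(C,.0515,np.array([.4929,-.2582]),[-.16,-.11,-.04,.04,.12,.2,.28,.36])
E
```

```text
(np.float64(0.052088866372767224), np.float64(-0.18703332852744456))
[[-0.04, 0.02], [-0.1, 0.0], [-0.19, -0.01], [-0.29, -0.02], [-0.4, -0.02], [-0.5, -0.01], [-0.6, 0.0], [-0.7, 0.03]] cmd end [ 0.4649 -0.257 ]
```

Call:
arm_command([
  [-0.04,0.02,0,0,0,0,0.9],
  [-0.1,0.01,0,0,0,0,0.9],
  [-0.19,0,0,0,0,0,0.9],
  [-0.29,-0.01,0,0,0,0,0.9],
  [-0.4,-0.01,0,0,0,0,0.9],
  [-0.5,0,0,0,0,0,0.9],
  [-0.6,0.01,0,0,0,0,0.9],
  [-0.7,0.03,0,0,0,0,0.9],
], squeeze=50)

```text
t: 9.55
tool_pos: [0.466, -0.2573, 0.1197]
eef_rot: [[0.997, 0.081, 0.004], [0.081, -0.997, -0.001], [0.004, 0.001, -1.0]]
ft_force: [3.3, 2.2, 5.9]
opening: 0.239
```

```bash
python3 - <<'E'
from crank import *
C=np.array([.479,-.2075]);print(th_of(C,[.466,-.2573]))
plan(C,.0512,np.array([.4649,-.257]),np.arange(1,9)*.09+.36)
E
```

```text
(np.float64(0.05146882551603443), np.float64(0.33843727655448835))
[[-0.11, 0.04], [-0.21, 0.09], [-0.31, 0.14], [-0.41, 0.21], [-0.5, 0.28], [-0.58, 0.36], [-0.66, 0.45], [-0.72, 0.54]] cmd end [ 0.4361 -0.2354]
```

Call:
arm_command([
  [-0.11,0.04,0,0,0,0,0.9],
  [-0.21,0.09,0,0,0,0,0.9],
  [-0.31,0.14,0,0,0,0,0.9],
  [-0.41,0.21,0,0,0,0,0.9],
])

```text
t: 9.88
tool_pos: [0.4498, -0.2497, 0.1198]
eef_rot: [[0.997, 0.081, 0.004], [0.081, -0.997, -0.003], [0.004, 0.003, -1.0]]
ft_force: [2.6, -1.5, 6.0]
opening: 0.244
```

```bash
cat >> crank.py <<'E'
def step(C,r,cmd,th0,d,p=None,F=None,n=8):
    C=np.array(C)
    if p is not None:
        R,th=th_of(C,p);e=np.cos(th)*u0+np.sin(th)*v;t=-np.sin(th)*u0+np.cos(th)*v
        print("r %.4f th %.3f Frad %.1f Ftan %.1f"%(R,th,np.dot(F[:2],e),np.dot(F[:2],t)))
    plan(C,r,np.array(cmd),th0+d*np.arange(1,n+1))
E
python3 -c "
from crank import *
step([.479,-.2075],.0512,[.4485,-.2486],.72,.09,[.4498,-.2497],[2.6,-1.5])"
```

```text
r 0.0513 th 0.688 Frad -0.2 Ftan -3.0
[[-0.09, 0.07], [-0.17, 0.15], [-0.25, 0.24], [-0.31, 0.33], [-0.37, 0.43], [-0.42, 0.54], [-0.46, 0.64], [-0.49, 0.76]] cmd end [ 0.4289 -0.2182]
```

Call:
arm_command([
  [-0.09,0.07,0,0,0,0,0.9],
  [-0.17,0.15,0,0,0,0,0.9],
  [-0.25,0.24,0,0,0,0,0.9],
  [-0.31,0.33,0,0,0,0,0.9],
  [-0.37,0.43,0,0,0,0,0.9],
  [-0.42,0.54,0,0,0,0,0.9],
  [-0.46,0.64,0,0,0,0,0.9],
  [-0.49,0.76,0,0,0,0,0.9],
])

```text
t: 10.55
tool_pos: [0.4289, -0.2205, 0.1197]
eef_rot: [[0.997, 0.083, 0.001], [0.083, -0.997, -0.006], [0.001, 0.006, -1.0]]
ft_force: [-3.8, -7.6, 8.7]
opening: 0.24
```

```bash
python3 -c "
from crank import *
s=bot.sense();print(s['t'],s['ft_force'])
step([.479,-.2075],.0512,[.4289,-.2182],1.44,.09,s['tool_pos'][:2],s['ft_force'])"
```

```text
10.55 [-3.7523165  -7.63492069  8.68804303]
r 0.0518 th 1.400 Frad 5.6 Ftan -6.4
[[-0.02, 0.11], [-0.03, 0.22], [-0.03, 0.34], [-0.01, 0.45], [0.01, 0.57], [0.04, 0.68], [0.08, 0.78], [0.13, 0.89]] cmd end [ 0.4341 -0.1826]
```

```bash
python3 -c "
from crank import *
step([.4783,-.2075],.0512,[.4289,-.2182],1.44,.09)"
```

```text
[[-0.04, 0.11], [-0.04, 0.22], [-0.04, 0.34], [-0.03, 0.45], [-0.01, 0.57], [0.02, 0.68], [0.06, 0.78], [0.12, 0.89]] cmd end [ 0.4337 -0.1826]
```

Call:
arm_command([
  [-0.03,0.11,0.01,0,0,0,0.9],
  [-0.04,0.22,0.02,0,0,0,0.9],
  [-0.04,0.34,0.02,0,0,0,0.9],
  [-0.03,0.45,0.02,0,0,0,0.9],
  [-0.01,0.57,0.02,0,0,0,0.9],
  [0.02,0.68,0.02,0,0,0,0.9],
  [0.06,0.78,0.02,0,0,0,0.9],
  [0.12,0.89,0.02,0,0,0,0.9],
])

```text
t: 11.22
tool_pos: [0.4305, -0.1842, 0.1196]
eef_rot: [[0.996, 0.084, -0.007], [0.084, -0.996, -0.004], [-0.007, 0.003, -1.0]]
ft_force: [-10.3, -7.7, 10.2]
opening: 0.244
```

```bash
python3 -c "
from crank import *
s=bot.sense();print(s['t'],s['ft_force'])
step([.4783,-.2075],.0512,[.4337,-.1826],2.16,.09,s['tool_pos'][:2],s['ft_force'])"
```

```text
11.2167 [-10.31381017  -7.6789652   10.1969456 ]
r 0.0532 th 2.108 Frad 5.9 Ftan -11.4
[[0.06, 0.1], [0.12, 0.19], [0.2, 0.27], [0.29, 0.35], [0.38, 0.42], [0.47, 0.49], [0.58, 0.54], [0.68, 0.58]] cmd end [ 0.4609 -0.1594]
```

```bash
cat >> crank.py <<'E'
from scipy.optimize import least_squares
def fit(D,k=1e-4):
    D=np.array(D);q=D[:,:2]+k*D[:,2:]
    s=least_squares(lambda a:np.hypot(*(q-a[:2]).T)-a[2],[.479,-.2075,.052])
    print("fit",k,np.round(s.x,4),"res mm",np.round(s.fun*1e3,2));return s.x
D=[(.466,-.2573,3.3,2.2),(.4498,-.2497,2.6,-1.5),(.4289,-.2205,-3.8,-7.6),(.4305,-.1842,-10.3,-7.7)]
E
python3 -c "
from crank import *
for k in(0,1e-4,2e-4): a=fit(D,k);print([th_of(a[:2],d[:2])[1].round(3) for d in D])
step([.4790,-.2065],.053,[.4337,-.1826],2.16,.09)
"
```

```text
fit 0 [ 0.4813 -0.2048  0.0548] res mm [-0.06  0.1  -0.07  0.02]
[np.float64(0.367), np.float64(0.695), np.float64(1.362), np.float64(2.038)]
fit 0.0001 [ 0.4802 -0.2045  0.0544] res mm [-0.03  0.06 -0.04  0.01]
[np.float64(0.347), np.float64(0.676), np.float64(1.352), np.float64(2.042)]
fit 0.0002 [ 0.4792 -0.2043  0.054 ] res mm [-0.01  0.01 -0.01  0.  ]
[np.float64(0.327), np.float64(0.657), np.float64(1.342), np.float64(2.046)]
[[0.04, 0.15], [0.11, 0.24], [0.19, 0.33], [0.27, 0.41], [0.37, 0.49], [0.47, 0.55], [0.57, 0.6], [0.68, 0.65]] cmd end [ 0.4609 -0.1566]
```

```bash
python3 -c "
from crank import *
C=np.array([.4800,-.2045]);print(th_of(C,[.4337,-.1826]))
step(C,.0543,[.4337,-.1826],2.09,.088)
"
```

```text
(np.float64(0.05121816084163897), np.float64(2.0957047503970534))
[[-0.02, 0.13], [0.05, 0.23], [0.12, 0.33], [0.2, 0.42], [0.29, 0.5], [0.38, 0.57], [0.48, 0.63], [0.59, 0.69]] cmd end [ 0.4573 -0.155 ]
```

Call:
arm_command([
  [0.03,0.11,0.02,0,0,0,0.9],
  [0.07,0.22,0.03,0,0,0,0.9],
  [0.13,0.32,0.03,0,0,0,0.9],
  [0.2,0.42,0.03,0,0,0,0.9],
])

```text
t: 11.55
tool_pos: [0.4391, -0.1676, 0.1198]
eef_rot: [[0.996, 0.084, -0.006], [0.084, -0.996, -0.004], [-0.006, 0.004, -1.0]]
ft_force: [-4.8, -9.9, -1.0]
opening: 0.242
```

```bash
python3 -c "
from crank import *
s=bot.sense();print(s['t'],s['tool_pos'],s['ft_force'])
D.append((*s['tool_pos'][:2],*s['ft_force'][:2]));a=fit(D)
step([.48,-.2045],.0543,[.4417,-.1658],2.442,.088,s['tool_pos'][:2],s['ft_force'])"
```

```text
11.55 [ 0.43909943 -0.16761109  0.11980522] [-4.82323799 -9.86233344 -0.95194083]
fit 0.0001 [ 0.4809 -0.2041  0.0551] res mm [-0.1   0.12  0.05 -0.2   0.14]
r 0.0551 th 2.388 Frad -3.0 Ftan -10.6
[[0.09, 0.08], [0.18, 0.15], [0.28, 0.21], [0.39, 0.27], [0.5, 0.31], [0.62, 0.35], [0.73, 0.37], [0.85, 0.39]] cmd end [ 0.4757 -0.1502]
```

Call:
arm_command([
  [0.09,0.08,0,0,0,0,0.9],
  [0.18,0.15,0,0,0,0,0.9],
  [0.28,0.22,0,0,0,0,0.9],
  [0.39,0.28,0,0,0,0,0.9],
  [0.5,0.32,0,0,0,0,0.9],
  [0.61,0.36,0,0,0,0,0.9],
])

```text
t: 12.05
tool_pos: [0.4633, -0.152, 0.1198]
eef_rot: [[0.997, 0.083, -0.007], [0.083, -0.997, -0.001], [-0.007, 0.001, -1.0]]
ft_force: [-4.3, -3.1, 2.0]
opening: 0.243
```

```bash
python3 -c "
from crank import *
s=bot.sense();print(s['t'],s['tool_pos'],s['ft_force'])
D.append((.4391,-.1676,-4.8,-9.9));D.append((*s['tool_pos'][:2],*s['ft_force'][:2]));a=fit(D)
step([.48,-.2045],.0543,[.4661,-.1514],2.97,.088,s['tool_pos'][:2],s['ft_force'])"
```

```text
12.05 [ 0.46327186 -0.151983    0.11976454] [-4.32991615 -3.14851901  2.03500802]
fit 0.0001 [ 0.4807 -0.2042  0.0549] res mm [-0.07  0.1   0.   -0.2   0.2  -0.04]
r 0.0551 th 2.916 Frad -1.7 Ftan -5.1
[[0.12, 0.01], [0.24, 0.03], [0.36, 0.03], [0.48, 0.02], [0.6, 0.01], [0.71, -0.02], [0.83, -0.06], [0.94, -0.1]] cmd end [ 0.5037 -0.1554]
```

```bash
python3 -c "
from crank import *
step([.4805,-.2043],.0547,[.4661,-.1514],2.97,.087)
step([.4805,-.2043],.0547,[.5034,-.1548],2.97+.087*8,.087)"
```

```text
[[0.13, 0.03], [0.25, 0.04], [0.37, 0.05], [0.49, 0.04], [0.61, 0.02], [0.72, -0.0], [0.83, -0.04], [0.94, -0.09]] cmd end [ 0.5037 -0.155 ]
[[0.12, -0.06], [0.22, -0.12], [0.31, -0.19], [0.4, -0.27], [0.48, -0.36], [0.55, -0.46], [0.61, -0.56], [0.67, -0.66]] cmd end [ 0.5302 -0.1812]
```

Call:
arm_command([
  [0.12,0.02,0,0,0,0,0.9],
  [0.24,0.03,0,0,0,0,0.9],
  [0.36,0.04,0,0,0,0,0.9],
  [0.48,0.04,0,0,0,0,0.9],
  [0.6,0.02,0,0,0,0,0.9],
  [0.71,0,0,0,0,0,0.9],
  [0.82,-0.04,0,0,0,0,0.9],
  [0.93,-0.09,0,0,0,0,0.9],
])

```text
t: 12.72
tool_pos: [0.5046, -0.1555, 0.12]
eef_rot: [[0.997, 0.081, 0.002], [0.081, -0.997, -0.001], [0.002, 0.001, -1.0]]
ft_force: [4.5, -2.5, -11.6]
opening: 0.24
```

```bash
python3 -c "
from crank import *
s=bot.sense();print(s['t'],s['tool_pos'],s['ft_force'])
D+=[(.4391,-.1676,-4.8,-9.9),(.4633,-.152,-4.3,-3.1)];D.append((*s['tool_pos'][:2],*s['ft_force'][:2]));a=fit(D)
step([.4805,-.2043],.0547,[.5033,-.155],3.66,.087,s['tool_pos'][:2],s['ft_force'])"
```

```text
12.7167 [ 0.5046236  -0.15550219  0.12003655] [  4.54040136  -2.45690749 -11.61735537]
fit 0.0001 [ 0.4803 -0.2042  0.0546] res mm [ 0.03  0.1  -0.12 -0.26  0.23  0.17 -0.15]
r 0.0544 th -2.599 Frad -0.2 Ftan 5.2
[[0.11, -0.05], [0.21, -0.11], [0.31, -0.18], [0.4, -0.26], [0.48, -0.35], [0.55, -0.45], [0.61, -0.55], [0.67, -0.65]] cmd end [ 0.5301 -0.181 ]
```

Call:
arm_command([
  [0.1,-0.05,-0.01,0,0,0,0.9],
  [0.2,-0.11,-0.02,0,0,0,0.9],
  [0.3,-0.18,-0.02,0,0,0,0.9],
  [0.39,-0.26,-0.02,0,0,0,0.9],
  [0.47,-0.35,-0.02,0,0,0,0.9],
  [0.54,-0.45,-0.02,0,0,0,0.9],
  [0.6,-0.55,-0.02,0,0,0,0.9],
  [0.66,-0.65,-0.02,0,0,0,0.9],
])

```text
t: 13.38
tool_pos: [0.5303, -0.1826, 0.1199]
eef_rot: [[0.997, 0.082, 0.001], [0.082, -0.997, -0.002], [0.0, 0.002, -1.0]]
ft_force: [0.4, -5.0, -5.4]
opening: 0.235
```

```bash
sed -i 's/^D=.*/D=[(.466,-.2573,3.3,2.2),(.4498,-.2497,2.6,-1.5),(.4289,-.2205,-3.8,-7.6),(.4305,-.1842,-10.3,-7.7),(.4391,-.1676,-4.8,-9.9),(.4633,-.152,-4.3,-3.1),(.5046,-.1555,4.5,-2.5)]/' crank.py
cat >> crank.py <<'E'
def go(C,r,cmd,th0,d):
    s=bot.sense();print(round(s['t'],2),s['tool_pos'].round(4),s['ft_force'].round(1))
    fit(D+[(*s['tool_pos'][:2],*s['ft_force'][:2])]);step(C,r,cmd,th0,d,s['tool_pos'][:2],s['ft_force'])
E
python3 -c "
from crank import *
go([.4802,-.2043],.0546,[.5297,-.181],4.356,.087)"
```

```text
13.38 [ 0.5303 -0.1826  0.1199] [ 0.4 -5.  -5.4]
fit 0.0001 [ 0.4802 -0.2042  0.0545] res mm [ 0.08  0.11 -0.15 -0.3   0.21  0.19 -0.06 -0.1 ]
r 0.0546 th -1.896 Frad -1.7 Ftan 4.7
[[0.04, -0.11], [0.08, -0.22], [0.11, -0.34], [0.12, -0.46], [0.13, -0.58], [0.12, -0.7], [0.11, -0.81], [0.08, -0.93]] cmd end [ 0.5329 -0.2182]
```

Call:
arm_command([
  [0.04,-0.11,0,0,0,0,0.9],
  [0.08,-0.22,0,0,0,0,0.9],
  [0.1,-0.34,0,0,0,0,0.9],
  [0.12,-0.46,0,0,0,0,0.9],
  [0.12,-0.58,0,0,0,0,0.9],
  [0.12,-0.7,0,0,0,0,0.9],
  [0.1,-0.81,0,0,0,0,0.9],
  [0.08,-0.93,0,0,0,0,0.9],
])

```text
t: 14.05
tool_pos: [0.5327, -0.2182, 0.1199]
eef_rot: [[0.997, 0.081, -0.0], [0.081, -0.997, 0.001], [0.0, -0.001, -1.0]]
ft_force: [0.6, -0.5, -1.5]
opening: 0.239
```

```bash
python3 -c "
from crank import *
go([.4802,-.2042],.0545,[.5329,-.2182],5.052,.088)
step([.4802,-.2042],.0545,pos(np.array([.4802,-.2042]),.0545,5.756),5.756,.088)
"
```

```text
14.05 [ 0.5327 -0.2182  0.1199] [ 0.6 -0.5 -1.5]
fit 0.0001 [ 0.4802 -0.2042  0.0545] res mm [ 0.09  0.13 -0.14 -0.3   0.2   0.18 -0.07 -0.08]
r 0.0544 th -1.227 Frad 0.7 Ftan 0.3
[[-0.03, -0.11], [-0.08, -0.22], [-0.14, -0.33], [-0.2, -0.43], [-0.27, -0.52], [-0.35, -0.61], [-0.44, -0.69], [-0.54, -0.77]] cmd end [ 0.5113 -0.249 ]
[[-0.1, -0.06], [-0.21, -0.12], [-0.32, -0.17], [-0.43, -0.2], [-0.55, -0.23], [-0.67, -0.24], [-0.79, -0.25], [-0.91, -0.24]] cmd end [ 0.475  -0.2585]
```

Call:
arm_command([
  [-0.03,-0.11,0,0,0,0,0.9],
  [-0.08,-0.22,0,0,0,0,0.9],
  [-0.14,-0.33,0,0,0,0,0.9],
  [-0.2,-0.43,0,0,0,0,0.9],
  [-0.27,-0.52,0,0,0,0,0.9],
  [-0.35,-0.61,0,0,0,0,0.9],
  [-0.44,-0.69,0,0,0,0,0.9],
  [-0.54,-0.77,0,0,0,0,0.9],
])

```text
t: 14.72
tool_pos: [0.5111, -0.2492, 0.1199]
eef_rot: [[0.997, 0.081, 0.0], [0.081, -0.997, 0.0], [0.0, -0.0, -1.0]]
ft_force: [1.4, 1.3, -1.0]
opening: 0.239
```

Call:
arm_command([
  [-0.1,-0.06,0,0,0,0,0.9],
  [-0.21,-0.12,0,0,0,0,0.9],
  [-0.32,-0.17,0,0,0,0,0.9],
  [-0.43,-0.2,0,0,0,0,0.9],
  [-0.55,-0.23,0,0,0,0,0.9],
  [-0.67,-0.24,0,0,0,0,0.9],
  [-0.79,-0.25,0,0,0,0,0.9],
  [-0.91,-0.24,0,0,0,0,0.9],
])

```text
t: 15.38
tool_pos: [0.4746, -0.2588, 0.1199]
eef_rot: [[0.997, 0.081, 0.001], [0.081, -0.997, -0.0], [0.001, 0.0, -1.0]]
ft_force: [2.2, 0.4, 1.7]
opening: 0.244
```

```bash
python3 -c "
from crank import *
C=np.array([.4802,-.2042])
go(C,.0545,[.4749,-.2586],6.46,.09)
for th in(7.18,7.9): step(C,.0545,pos(C,.0545,th),th,.09)
"
```

```text
15.38 [ 0.4746 -0.2588  0.1199] [2.2 0.4 1.7]
fit 0.0001 [ 0.4803 -0.2043  0.0546] res mm [-0.01  0.06 -0.13 -0.25  0.24  0.18 -0.17  0.08]
r 0.0549 th 0.186 Frad -0.7 Ftan -2.1
[[-0.12, 0.02], [-0.24, 0.05], [-0.35, 0.09], [-0.46, 0.14], [-0.57, 0.19], [-0.67, 0.26], [-0.77, 0.34], [-0.86, 0.42]] cmd end [ 0.4405 -0.2418]
[[-0.08, 0.09], [-0.15, 0.19], [-0.21, 0.3], [-0.27, 0.41], [-0.31, 0.52], [-0.34, 0.64], [-0.36, 0.76], [-0.37, 0.89]] cmd end [ 0.4258 -0.206 ]
[[0.0, 0.12], [0.01, 0.24], [0.04, 0.37], [0.07, 0.48], [0.11, 0.6], [0.17, 0.71], [0.23, 0.81], [0.3, 0.91]] cmd end [ 0.4377 -0.1698]
```

Call:
arm_command([
  [-0.12,0.02,0,0,0,0,0.9],
  [-0.24,0.05,0,0,0,0,0.9],
  [-0.35,0.09,0,0,0,0,0.9],
  [-0.46,0.14,0,0,0,0,0.9],
  [-0.57,0.19,0,0,0,0,0.9],
  [-0.67,0.26,0,0,0,0,0.9],
  [-0.77,0.34,0,0,0,0,0.9],
  [-0.86,0.42,0,0,0,0,0.9],
])

```text
t: 16.05
tool_pos: [0.4403, -0.2419, 0.1198]
eef_rot: [[0.997, 0.081, 0.001], [0.081, -0.997, -0.001], [0.001, 0.001, -1.0]]
ft_force: [2.5, -1.8, 1.0]
opening: 0.238
```

Call:
arm_command([
  [-0.08,0.09,0,0,0,0,0.9],
  [-0.15,0.19,0,0,0,0,0.9],
  [-0.21,0.3,0,0,0,0,0.9],
  [-0.27,0.41,0,0,0,0,0.9],
  [-0.31,0.52,0,0,0,0,0.9],
  [-0.34,0.64,0,0,0,0,0.9],
  [-0.36,0.76,0,0,0,0,0.9],
  [-0.37,0.89,0,0,0,0,0.9],
])

```text
t: 16.72
tool_pos: [0.4254, -0.207, 0.1198]
eef_rot: [[0.997, 0.083, -0.0], [0.083, -0.997, -0.003], [-0.0, 0.003, -1.0]]
ft_force: [0.9, -7.8, 0.5]
opening: 0.237
```

```bash
python3 -c "
from crank import *
C=np.array([.4802,-.2042])
go(C,.0545,[.4257,-.2062],7.9,.09)
for th in(8.62,9.34): step(C,.0545,pos(C,.0545,th),th,.088)
"
```

```text
16.72 [ 0.4254 -0.207   0.1198] [ 0.9 -7.8  0.5]
fit 0.0001 [ 0.4802 -0.2042  0.0546] res mm [ 0.03  0.07 -0.18 -0.32  0.18  0.15 -0.12  0.19]
r 0.0548 th 1.603 Frad -0.5 Ftan -7.9
[[0.0, 0.12], [0.01, 0.24], [0.04, 0.36], [0.07, 0.48], [0.11, 0.6], [0.17, 0.71], [0.23, 0.81], [0.31, 0.91]] cmd end [ 0.4381 -0.1698]
[[0.08, 0.09], [0.17, 0.17], [0.26, 0.25], [0.36, 0.31], [0.47, 0.37], [0.58, 0.42], [0.69, 0.45], [0.81, 0.48]] cmd end [ 0.4703 -0.1506]
[[0.12, 0.01], [0.24, 0.02], [0.36, 0.01], [0.48, -0.0], [0.59, -0.03], [0.71, -0.07], [0.82, -0.12], [0.92, -0.17]] cmd end [ 0.5079 -0.1573]
```

Call:
arm_command([
  [0,0.12,0,0,0,0,0.9],
  [0.01,0.24,0,0,0,0,0.9],
  [0.04,0.36,0,0,0,0,0.9],
  [0.07,0.48,0,0,0,0,0.9],
  [0.11,0.6,0,0,0,0,0.9],
  [0.17,0.71,0,0,0,0,0.9],
  [0.23,0.81,0,0,0,0,0.9],
  [0.31,0.91,0,0,0,0,0.9],
])

```text
t: 17.38
tool_pos: [0.4361, -0.171, 0.1197]
eef_rot: [[0.996, 0.084, -0.004], [0.084, -0.996, -0.003], [-0.005, 0.003, -1.0]]
ft_force: [-3.6, -10.3, 4.6]
opening: 0.239
```

Call:
arm_command([
  [0.08,0.09,0,0,0,0,0.9],
  [0.17,0.17,0,0,0,0,0.9],
  [0.26,0.25,0,0,0,0,0.9],
  [0.36,0.31,0,0,0,0,0.9],
  [0.47,0.37,0,0,0,0,0.9],
  [0.58,0.42,0,0,0,0,0.9],
  [0.69,0.45,0,0,0,0,0.9],
  [0.81,0.48,0,0,0,0,0.9],
])

```text
t: 18.05
tool_pos: [0.4679, -0.1504, 0.1197]
eef_rot: [[0.997, 0.082, -0.006], [0.082, -0.997, -0.0], [-0.006, -0.0, -1.0]]
ft_force: [-3.6, -3.4, 6.1]
opening: 0.237
```

```bash
python3 -c "
from crank import *
C=np.array([.4802,-.2042])
go(C,.0545,[.4705,-.1506],9.324,.088)
for th in(10.028,10.732): step(C,.0545,pos(C,.0545,th),th,.088)
"
```

```text
18.05 [ 0.4679 -0.1504  0.1197] [-3.6 -3.4  6.1]
fit 0.0001 [ 0.4803 -0.2042  0.0546] res mm [ 0.05  0.12 -0.13 -0.31  0.17  0.08 -0.25  0.26]
r 0.0552 th 3.000 Frad -2.6 Ftan -4.2
[[0.11, 0.02], [0.23, 0.02], [0.35, 0.02], [0.47, 0.0], [0.59, -0.02], [0.7, -0.06], [0.81, -0.1], [0.92, -0.16]] cmd end [ 0.5073 -0.157 ]
[[0.1, -0.06], [0.2, -0.14], [0.29, -0.22], [0.37, -0.31], [0.44, -0.4], [0.5, -0.5], [0.56, -0.61], [0.6, -0.72]] cmd end [ 0.5313 -0.1857]
[[0.04, -0.11], [0.06, -0.23], [0.08, -0.35], [0.08, -0.47], [0.08, -0.59], [0.06, -0.71], [0.03, -0.83], [-0.01, -0.94]] cmd end [ 0.5311 -0.2233]
```

Call:
arm_command([
  [0.11,0.02,0,0,0,0,0.9],
  [0.23,0.02,0,0,0,0,0.9],
  [0.35,0.02,0,0,0,0,0.9],
  [0.47,0,0,0,0,0,0.9],
  [0.59,-0.02,0,0,0,0,0.9],
  [0.7,-0.06,0,0,0,0,0.9],
  [0.81,-0.1,0,0,0,0,0.9],
  [0.92,-0.16,0,0,0,0,0.9],
])

```text
t: 18.72
tool_pos: [0.5089, -0.1577, 0.1198]
eef_rot: [[0.997, 0.082, 0.003], [0.082, -0.997, -0.001], [0.002, 0.001, -1.0]]
ft_force: [4.0, -4.2, 0.1]
opening: 0.24
```

Call:
arm_command([
  [0.1,-0.06,0,0,0,0,0.9],
  [0.2,-0.14,0,0,0,0,0.9],
  [0.29,-0.22,0,0,0,0,0.9],
  [0.37,-0.31,0,0,0,0,0.9],
  [0.44,-0.4,0,0,0,0,0.9],
  [0.5,-0.5,0,0,0,0,0.9],
  [0.56,-0.61,0,0,0,0,0.9],
  [0.6,-0.72,0,0,0,0,0.9],
])

```text
t: 19.38
tool_pos: [0.5319, -0.187, 0.1198]
eef_rot: [[0.997, 0.082, 0.0], [0.082, -0.997, -0.001], [0.0, 0.002, -1.0]]
ft_force: [1.7, -5.2, 2.4]
opening: 0.24
```

Call:
arm_command([
  [0.04,-0.11,0,0,0,0,0.9],
  [0.06,-0.23,0,0,0,0,0.9],
  [0.08,-0.35,0,0,0,0,0.9],
  [0.08,-0.47,0,0,0,0,0.9],
  [0.08,-0.59,0,0,0,0,0.9],
  [0.06,-0.71,0,0,0,0,0.9],
  [0.03,-0.83,0,0,0,0,0.9],
  [-0.01,-0.94,0,0,0,0,0.9],
])

```text
t: 20.05
tool_pos: [0.5309, -0.2236, 0.1198]
eef_rot: [[0.997, 0.081, 0.0], [0.081, -0.997, 0.001], [0.0, -0.0, -1.0]]
ft_force: [0.8, -0.2, 4.0]
opening: 0.239
```

```bash
python3 -c "
from crank import *
C=np.array([.4802,-.2042])
go(C,.0545,[.5309,-.2234],11.436,.088)
plan(C,.0545,pos(C,.0545,12.14),np.array([12.22,12.3,12.37,12.43,12.48,12.51,12.53,12.53]))
"
```

```text
20.05 [ 0.5309 -0.2236  0.1198] [ 0.8 -0.2  4. ]
fit 0.0001 [ 0.4801 -0.2042  0.0545] res mm [ 0.13  0.14 -0.15 -0.32  0.19  0.18 -0.03 -0.13]
r 0.0542 th -1.122 Frad 0.9 Ftan -0.1
[[-0.04, -0.11], [-0.09, -0.21], [-0.16, -0.31], [-0.23, -0.41], [-0.32, -0.49], [-0.4, -0.57], [-0.5, -0.65], [-0.6, -0.71]] cmd end [ 0.5069 -0.2518]
[[-0.1, -0.05], [-0.2, -0.09], [-0.29, -0.12], [-0.37, -0.14], [-0.43, -0.15], [-0.48, -0.16], [-0.5, -0.16], [-0.5, -0.16]] cmd end [ 0.4868 -0.2582]
```

Call:
arm_command([
  [-0.04,-0.11,0,0,0,0,0.9],
  [-0.09,-0.21,0,0,0,0,0.9],
  [-0.16,-0.31,0,0,0,0,0.9],
  [-0.23,-0.41,0,0,0,0,0.9],
  [-0.32,-0.49,0,0,0,0,0.9],
  [-0.4,-0.57,0,0,0,0,0.9],
  [-0.5,-0.65,0,0,0,0,0.9],
  [-0.6,-0.71,0,0,0,0,0.9],
])

```text
t: 20.72
tool_pos: [0.5065, -0.252, 0.1198]
eef_rot: [[0.997, 0.081, 0.0], [0.081, -0.997, 0.0], [0.0, -0.0, -1.0]]
ft_force: [1.6, 1.2, 5.5]
opening: 0.242
```

Call:
arm_command([
  [-0.1,-0.05,0,0,0,0,0.9],
  [-0.2,-0.09,0,0,0,0,0.9],
  [-0.29,-0.12,0,0,0,0,0.9],
  [-0.37,-0.14,0,0,0,0,0.9],
  [-0.44,-0.15,0,0,0,0,0.9],
  [-0.5,-0.16,0,0,0,0,0.9],
  [-0.54,-0.16,0,0,0,0,0.9],
  [-0.54,-0.16,0,0,0,0,0.9],
])

```text
t: 21.38
tool_pos: [0.4847, -0.2585, 0.1198]
eef_rot: [[0.997, 0.081, -0.0], [0.081, -0.997, -0.001], [-0.0, 0.001, -1.0]]
ft_force: [-0.5, -0.4, 5.2]
opening: 0.243
```

Call:
arm_command([
  [0,0,0,0,0,0,0.9],
  [0,0,0,0,0,0,0.9],
  [0,0,0,0,0,0,0.9],
], squeeze=25)

```text
t: 21.63
tool_pos: [0.4848, -0.2585, 0.1198]
eef_rot: [[0.997, 0.082, -0.001], [0.082, -0.997, -0.001], [-0.001, 0.001, -1.0]]
ft_force: [0.6, -0.2, 5.5]
opening: 0.24
```

```bash
python3 -c "
from crank import *
go([.4802,-.2042],.0545,[.485,-.258],12.56,0)"
```

```text
21.63 [ 0.4848 -0.2585  0.1198] [ 0.6 -0.2  5.5]
fit 0.0001 [ 0.4802 -0.2042  0.0546] res mm [ 0.08  0.13 -0.12 -0.28  0.21  0.16 -0.13 -0.07]
r 0.0545 th -0.002 Frad 0.3 Ftan -0.6
[[0.0, -0.01], [0.0, -0.01], [0.0, -0.01], [0.0, -0.01], [0.0, -0.01], [0.0, -0.01], [0.0, -0.01], [0.0, -0.01]] cmd end [ 0.485  -0.2584]
```

Almost no load remains. I release, rise straight up, go aside and look.

Call:
arm_command([
  [0,0,0,0,0,0,0.65],
  [0,0,0,0,0,0,0.5],
  [0,0,0,0,0,0,0.4],
  [0,0,0,0,0,0,0.4],
  [0,0,0.4,0,0,0,0.4],
  [0,0,1,0,0,0,0.4],
  [0,0,1.8,0,0,0,0.4],
  [0,0,2.6,0,0,0,0.4],
])

```text
t: 22.3
tool_pos: [0.4845, -0.2578, 0.2239]
eef_rot: [[0.997, 0.081, -0.003], [0.081, -0.997, 0.002], [-0.003, -0.002, -1.0]]
ft_force: [0.4, 0.5, -0.1]
opening: 0.597
```

Call:
arm_command([
  [-0.4,0.6,0.2,0,0,0,0.4],
  [-1,1.5,0.2,0,0,0,0.4],
  [-1.6,2.4,0.2,0,0,0,0.4],
  [-2.2,3.3,0.2,0,0,0,0.4],
  [-2.8,4.3,0.2,0,0,0,0.4],
  [-3.2,5.2,0.2,0,0,0,0.4],
  [-3.4,6.1,0.2,0,0,0,0.4],
  [-3.5,7,0.2,0,0,0,0.4],
])

```text
t: 22.97
tool_pos: [0.3426, 0.023, 0.2316]
eef_rot: [[0.997, 0.08, -0.001], [0.08, -0.997, -0.0], [-0.001, -0.0, -1.0]]
ft_force: [1.3, 0.3, 0.8]
opening: 0.598
```

Call:
arm_command([
  [0,0.7,0,0,0,0,0.4],
  [0,1.3,0,0,0,0,0.4],
  [0,1.6,0,0,0,0,0.4],
  [0,1.6,0,0,0,0,0.4],
])

```text
t: 23.3
tool_pos: [0.3449, 0.0876, 0.2316]
eef_rot: [[0.996, 0.085, -0.001], [0.085, -0.996, 0.0], [-0.0, -0.001, -1.0]]
ft_force: [0.0, -0.5, 0.3]
opening: 0.594
```

```bash
python3 - <<'E'
from h import *
s=bot.sense();print(s["t"],s["tool_pos"],s["ft_force"])
t=read_camera("top")[:,:,::-1];d=read_camera("side")[:,:,::-1]
o=np.zeros((600,800,3),np.uint8)
o[:450]=cv2.resize(t[110:200,250:410],None,fx=5,fy=5,interpolation=cv2.INTER_CUBIC)
o[450:,:300]=cv2.resize(d[225:275,255:355],None,fx=3,fy=3)
o[450:,300:500]=cv2.resize(t,(200,150));o[450:,500:700]=cv2.resize(d,(200,150))
cv2.imwrite("pics/c7.png",o)
E
```

```text
23.3 [0.34485067 0.08758972 0.23157416] [ 0.03154692 -0.48897109  0.32950015]
```

View pics/c7.png

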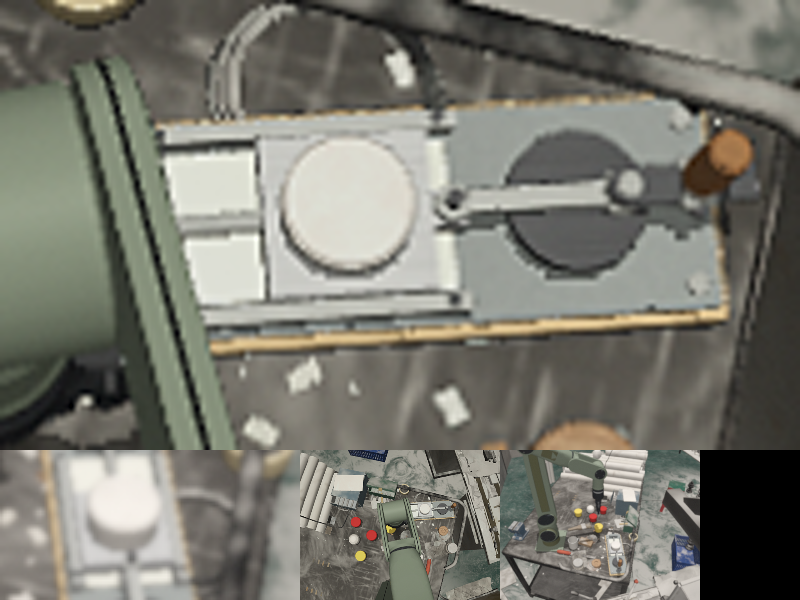

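The handle is at rest at crop (731,150), the plug is seated head up at (350,203), and the jig's corner (727,320) is where it was.

```bash
python3 -c "
from cell import bot
print(bot.hand_in())"
```

```text
the job is handed in; nothing more can be done
None
```

I set the plug head up in the sled's pocket and let go. I then turned the crank two full turns clockwise at about 1.06 rad/s, let go and moved the arm away. The job was handed in at about 23.5 s.

**Crank force:** the highest handle reading, taken at the end of each move, was about 11 N along the turn and 6 N radially. Radial load stayed under 3 N once the circle was fitted (radius 54.5 mm). I saw no racing or kick-back.

**Last picture:** the plug is seated, the handle is at rest where I left it, and the jig's visible corner has not moved. The look-alikes in view appear untouched; the arm hides part of the bench.

**Final handle angle is slightly uncertain:**
- My fitted axle and jig direction put the start at about −0.14 rad and the end at 0.00.
- The arm's slope in the picture suggests about −0.06 rad at the start and +0.07 at the end.
- The handle therefore stands about 0.13 rad clockwise of where it began. It points straight away from the sled to within a few degrees, and I left it there because friction holds it.

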